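# Offer the top up to a small drawer chest for gluing

## Robot

A 6-joint arm with a two-finger parallel gripper is mounted at the origin on a cart in front of the work surface, level with it; the furniture and walls round the work are solid. World frame = base frame: x ahead of the robot, y to its left, z up, the work surface at z = 0. Lengths are in m, angles in rad, forces in N, time in s.
With the tool pointing down it reaches from about 0.225 to 0.875 m from the base axis. Payload 3.4 kg.
Tool frame: the origin (TCP) lies at the very end of the fingers, on their centre line; the grasp point (between the pads) lies 19 mm behind it; z points along the fingers, y is the line along which they close (so a half turn about z gives the same grasp; the last joint's range is limited). The gripper opens to 85 mm and grips with 20 to 120 N. Pads are 22 mm wide; open, the fingers measure 114 mm over their backs; the gripper's body (76 mm by 85 mm) begins 54 mm behind the grasp point. The pads swing forward as they close: fully open they stand 13 mm farther back than shut.
Start: joints at [1.09, 0.276, 1.505, -0, 1.361, -0.121], TCP at [0.202, 0.538, 0.231] pointing down, gripper open.
Joint ranges: [-2.89, 2.89], [-0.75, 2.08], [0.22, 2.7], [-1.18, 4.32], [0.11, 2.71], [-2.7, 2.7]. Speed limits (rad/s): [2.57, 2.57, 3.14, 3.14, 3.14, 3.14].

## Interface

Orientations are given as a unit quaternion [w, x, y, z].
In Python, from rig import manip, eyes gives the robot as it stands.
- The arm moves only by the tool servo_tool, never from a script. Its argument "series" is text: rows parted by semicolons, each of 7 numbers parted by spaces: the shift along the tool's x, y, z in m, then the turn, a rotation vector about the tool's x, y, z in degrees, then the closure, from 0 (fully open) to 1 (shut). In form: dx dy dz ax ay az fingers; .... A call has 1 to 5 rows; each row is the pose to reach, as a shift and turn from the pose commanded when the call began, along the tool's axes at that moment; what a row does not reach only later rows make up. A row lasts 1/10 s, in which the tool goes at most 50 mm and 8.59 degrees, less where a joint would pass 70% of its speed; a pose out of reach is approached as far as the arm can. A call with a gripper value outside its range is refused whole. The fingers move at their own pace and stop on an object; "squeeze" is the grip in N (left out, the last holds). Time passes only in rows, so rows that repeat a pose let the fingers close. It gives the time, the measured TCP pose, the force, the opening and the grip force at its end, in the units of the state.
- manip.get_state(): the state, without advancing time (a new reading comes with each control period).
- eyes.get_image(name): name is "scene" or "top" or "wrist"; returns the picture (420x560x3 uint8, red, green, blue); there is no depth.
- eyes.camera_info(name): a dict with "fx", "fy", "cx", "cy" (pixels), "eye" and "orientation" of the camera in the world. Camera axes: x right, y down, z forward; pixel columns grow to the right and rows downward; lengths in m; the calibration is good to about 2 mm. A picture is of the moment at which its call begins: read the wrist's pose just before it. camera_info takes no time and is no camera call; for the wrist camera it gives the pose at the moment of the call.
- manip.sign_off(): hands the job in; it is judged then, once.
The state is a dict: "clock": time; "qpos": joint angles; "qd": joint speeds; "effort": joint torques, N m; "position": TCP position; "ee_rot": TCP orientation; "contact_force": force on the tool from outside, world axes, zero at the start; "moment": the same for the moment, N m; "width": finger opening in m; "gripper_force": force on a finger pad.
Only numpy, scipy, OpenCV 4.12 (cv2) and the standard library are available. Lean on these libraries where they do the work, as an engineer would, in place of code of your own. Each camera call takes 0.05 s, during which the arm holds its last target. There are 200 camera calls.

## Task

We are about to glue the top onto the small wooden drawer chest. First push its open drawer fully home until the catch snaps, so that it keeps the sides square; then pick up the dark top by its grip rib, carry it over the things that stand between, and hold it level with its rounded nose over the drawer front and each hole straight above its dowel, about a centimetre clear of the dowel tips, so that I can put glue on them. Never let the top touch the dowels or the chest, do not disturb the other things, and finish still holding the top there.

Things in the scene. Friction and masses are not known exactly. Their poses are not given: they have to be found in the camera images.
- chest: topless chest of light wood, 116 (x) x 120 (y) mm, fixed on a black mat; rim 67 mm above the bench. Origin: centre of its underside, on the bench; x points from drawer front to back, y to its left seen from the front, z up. Four 8 mm dowels stand 12 mm out of the side walls' rims at x = +-40, y = +-53 mm, tips at z = 79 mm
- dowel_front_left (a point): centre of the tip of the dowel at the front (drawer end) of the chest's left wall; same axes as the chest
- dowel_back_right (a point): centre of the tip of the dowel at the back of the chest's right wall; same axes as the chest
- drawer (a joint): how far the drawer is out (m); 0 = home, its front flush with the carcass. Slides along the chest's x with about 0.5 N friction; from 11 to 5 mm out a ball catch resists with some 7 to 10 N, inside about 3 mm the catch pulls it home and keeps it there
- drawer_knob (a point): foremost point of the brass knob (20 mm across, 16 mm long) in the middle of the dark drawer front, 42 mm above the bench; moves with the drawer, same axes as the chest. The drawer front is 89 mm wide, its top edge 64 mm above the bench
- top: loose dark board, 128 (x) x 130 (y) x 14 mm, 0.3 kg, flat on the bench. Origin: underside, below the middle of its rib; x points from the rounded nose (x = -64 mm) to the square back edge, y to its left. Light wooden grip rib, 18 mm thick (x), 84 long (y), from z = 14 to 42 mm. Four 9 mm through holes at x = -34 and +46, y = +-53 mm match the dowels with the nose at the drawer front
- hole_front_left (a point): centre of the lower mouth of the hole at the front (nose) left of the top, on its underside; same axes as the top; belongs over dowel_front_left
- hole_back_right (a point): centre of the lower mouth of the hole at the back right of the top, on its underside; same axes as the top; belongs over dowel_back_right
- screw_tin: plain round white tin, 69 mm across, 68 mm tall, standing between the top and the chest; origin at the centre of its underside. In front of it, toward the robot, the blue bench vice stands 155 mm tall up to x = 0.44 m (y -0.22 to -0.07); the beam of the shelf above begins at x = 0.63 m, 0.53 m over the bench
- tape_measure: yellow tape measure, 43 x 84 mm, 66 mm tall, standing between the top and the chest behind the tin; origin at the centre of its underside
- glue_bottle: wood-glue bottle, cream body with an orange nozzle, 46 x 62 mm, 177 mm tall, standing behind the tape measure; origin at the centre of its underside
- bit_case: orange and black drill-bit case lying flat, 78 x 125 mm, 24 mm tall, right of the chest; origin at the centre of its underside
Things that resemble listed ones, but are neither listed nor needed, are in the scene too. What is shaped like the tape_measure but blue is not meant.

How it is judged:
On the way, in this order (a step that is already met when the one before it is completed fails the run):
1. the drawer is home in its catch (less than 2.5 mm out) while the top still lies on the bench (value of joint drawer below 0.0025 m and height (world z) of top below 0.02 m), for 0.3 s.
2. the top is held by the fingers, lifted more than 0.05 m off the bench (height (world z) of top above 0.05 m and contact force between the fingers and top above 1 N), for 0.2 s.
At the end, for the whole second after the job is handed in: Drawer under 2.5 mm out. The top rests in the fingers, under 0.08 rad off level, touching neither chest, tin nor tape measure; front left and back right holes each within 5 mm sideways of their dowel, lower mouths 3 to 18 mm above the dowel tips (value of joint drawer below 0.0025 m and horizontal distance between hole_front_left and dowel_front_left below 0.005 m and z of hole_front_left in the frame of dowel_front_left between 0.003 and 0.018 m and horizontal distance between hole_back_right and dowel_back_right below 0.005 m and z of hole_back_right in the frame of dowel_back_right between 0.003 and 0.018 m and angle between top's own z axis and vertical below 0.08 rad and contact force between the fingers and top above 1 N and contact force between top and chest below 0.1 N and contact force between top and tape_measure below 0.1 N and contact force between top and screw_tin below 0.1 N and linear speed of top below 0.02 m/s); the arm keeps its last pose, push and grip.
It fails at once if the top touches the chest or its dowels (over 1 N) (contact force between top and chest above 1 N).
It fails at once if the glue bottle is moved more than 20 mm or tipped (distance of glue_bottle from where it was at the start of the episode above 0.02 m or angle between glue_bottle's own z axis and vertical above 0.35 rad).
It fails at once if the tin or the tape measure is moved more than 20 mm (distance of any of screw_tin, tape_measure from where it was at the start of the episode above 0.02 m).
It fails at once if the drill-bit case is moved more than 20 mm (distance of bit_case from where it was at the start of the episode above 0.02 m).
It also fails if it takes over 53 s, if anything falls off the work surface, if the arm or the gripper's body presses on something with over 40 N, if the wrist force passes 120 N, or if a joint passes its speed limit or range.

## Working session

There is one attempt and no reset: what is moved stays moved. The work goes in short steps, Python scripts to look and compute and a tool call to move; the robot and the scene stay as the last step left them, time stands still between calls to the robot, and variables do not carry over. Pictures are saved under pics/ and viewed, at most 10 in all, crops included, and the job is handed in when it is done.

Besides the shell and the picture viewer there is one more tool, called after "Request:" in YAML: its name, and indented under it one key for each argument. servo_tool: Moves the arm, as the interface text tells. Its arguments: {"type":"object","properties":{"series":{"type":"string"},"squeeze":{"type":"number"}},"required":["series"]}

```bash
mkdir -p pics; ls
cat > h.py <<'E'
import numpy as np, cv2
from scipy.spatial.transform import Rotation as R
from rig import manip, eyes
def rot(q): return R.from_quat([q[1],q[2],q[3],q[0]])
def snap(n,f):
    i=eyes.camera_info(n); im=eyes.get_image(n); cv2.imwrite(f'pics/{f}.png',im[:,:,::-1]); return i,im
def ray(i,u,v):
    d=rot(i['orientation']).apply([(u-i['cx'])/i['fx'],(v-i['cy'])/i['fy'],1]); return np.array(i['eye']),d
def onz(i,u,v,z):
    e,d=ray(i,u,v); return e+d*(z-e[2])/d[2]
def proj(i,p):
    c=rot(i['orientation']).inv().apply(np.atleast_2d(p)-np.array(i['eye'])); return np.c_[c[:,0]/c[:,2]*i['fx']+i['cx'],c[:,1]/c[:,2]*i['fy']+i['cy']]
def tri(obs):
    A=np.zeros((3,3));b=np.zeros(3)
    for i,u,v in obs:
        e,d=ray(i,u,v);d/=np.linalg.norm(d);P=np.eye(3)-np.outer(d,d);A+=P;b+=P@e
    return np.linalg.solve(A,b)
E
python3 - <<'E'
from h import *
for n in ('scene','top','wrist'):
    i,im=snap(n,n+'0'); print(n,i)
a=cv2.imread('pics/scene0.png');b=cv2.imread('pics/top0.png')
cv2.imwrite('pics/scene0b.png',cv2.resize(a,(800,600)));cv2.imwrite('pics/top0b.png',cv2.resize(b,(800,600)))
print(manip.get_state())
E
```

```text
pics
scene {'fx': 392.09642495968245, 'fy': 392.09642495968245, 'cx': 279.26482421838017, 'cy': 205.9926995846357, 'eye': array([-0.01645791, -0.97020125,  0.58074694]), 'orientation': array([-0.4765736 ,  0.82340896, -0.26646263,  0.15450873])}
top {'fx': 403.86795169327223, 'fy': 403.86795169327223, 'cx': 281.2052093641604, 'cy': 212.94530978119693, 'eye': array([ 0.3162295 , -0.22517626,  0.99931849]), 'orientation': array([ 0.07281452, -0.65556951,  0.74654811, -0.08713539])}
wrist {'fx': 349.4630109092114, 'fy': 349.4630109092114, 'cx': 278.16292552913677, 'cy': 208.38252409671693, 'eye': array([0.13063774, 0.56524211, 0.37414955]), 'orientation': array([0.12462125, 0.81283308, 0.56260467, 0.08513468])}
{'clock': 0.15, 'qpos': array([ 1.09002033e+00,  2.76436616e-01,  1.50583447e+00,  1.37617122e-05,
        1.36072891e+00, -1.20997178e-01]), 'qd': array([-0.00025782, -0.00337921, -0.00396055, -0.00218028, -0.00024751,
       -0.00036521]), 'effort': array([-6.83097878e-04, -4.17143297e+01, -2.46033436e+01, -4.37266508e-04,
        7.64894939e-03,  8.48869519e-06]), 'position': array([0.2022505 , 0.53782726, 0.23064905]), 'ee_rot': array([-2.14971218e-04,  1.78922141e-01,  9.83862984e-01, -6.70063837e-04]), 'contact_force': array([-0.24592193,  0.19504035,  0.43476218]), 'moment': array([-0.04111126, -0.01485223,  0.01801711]), 'gripper_force': 0.0, 'width': 0.08594019191287974}
```

View pics/scene0b.png

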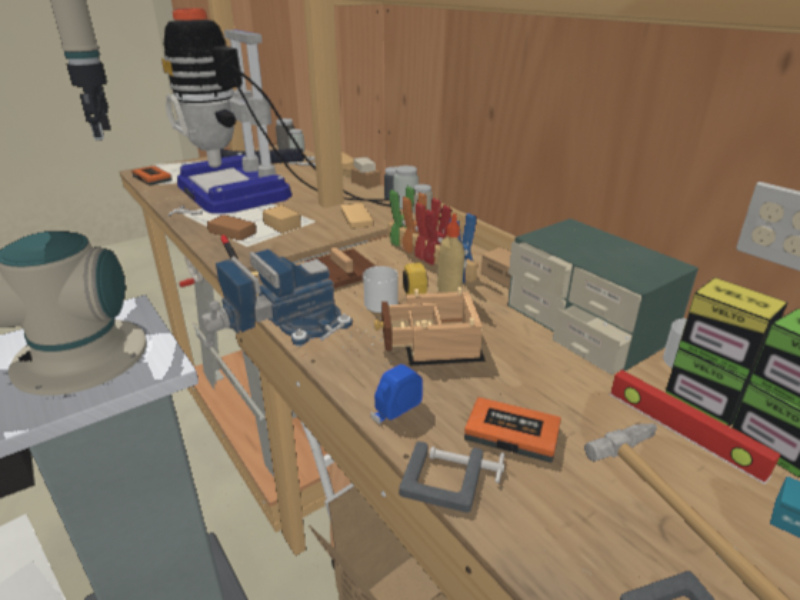

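View pics/top0b.png

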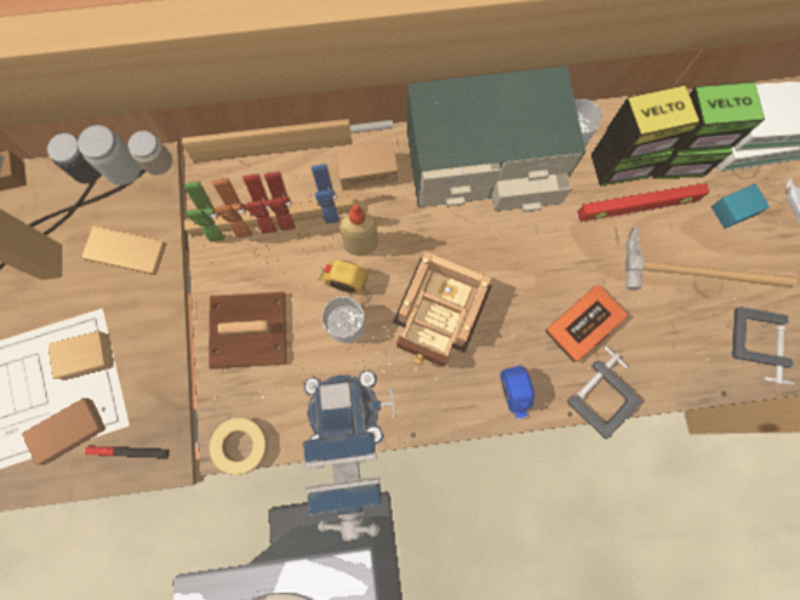

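The overview shows the chest around (445,310) in the enlarged top view, its knob at (419,360) facing the robot and to the left. The dark board is at (247,330), tin (344,318), tape (346,276) and bottle (359,230). Next come enlarged crops.

Run:
```python
from h import *
a=cv2.imread('pics/top0.png')
c=a[170:265,140:352]; cv2.imwrite('pics/c1.png',cv2.resize(c[:, :],None,fx=3.75,fy=3.75,interpolation=cv2.INTER_CUBIC))
i=eyes.camera_info('top')
for n,u,v,z in [('board',247,330,.014),('knob',419,360,.042),('tin',344,318,.068),('tape',346,276,.066),('bottle',358,212,.177),('chest',445,305,.067),('case',588,322,.024)]:
    print(n,onz(i,u*.7,v*.7,z).round(3))
```

```text
board [0.531 0.012 0.014]
knob [ 0.437 -0.275  0.042]
tin [ 0.518 -0.161  0.068]
tape [ 0.59  -0.172  0.066]
bottle [ 0.655 -0.207  0.177]
chest [ 0.519 -0.329  0.067]
case [ 0.467 -0.575  0.024]
```

View pics/c1.png

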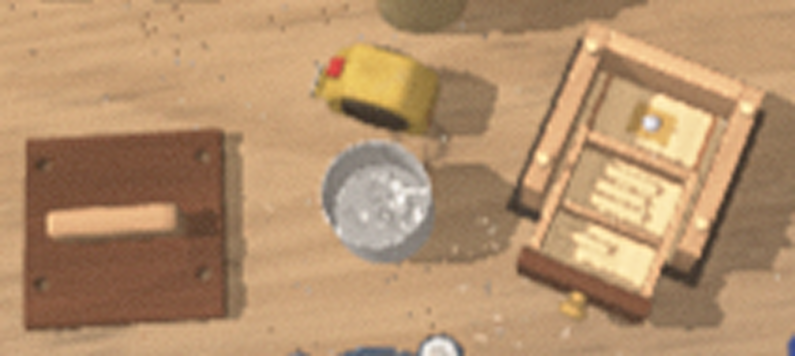

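The crop shows dowels at about (592,42), (748,105), (542,158) and (702,225). The board holes are at (42,163), (203,155), (41,284) and (203,273). The larger hole-to-edge gap is at the bottom, so the nose faces the robot.

```bash
cat >> h.py <<'E'
from scipy.optimize import least_squares
def fitpts(local,worldxy): # planar fit
    L=np.array(local);W=np.array(worldxy)
    f=lambda p:((np.c_[np.cos(p[2])*L[:,0]-np.sin(p[2])*L[:,1],np.sin(p[2])*L[:,0]+np.cos(p[2])*L[:,1]]+p[:2])-W).ravel()
    r=least_squares(f,[*W.mean(0),0]);return r.x,f(r.x).reshape(-1,2)
D=[(40,53),(40,-53),(-40,53),(-40,-53)]; D=np.array(D)/1000
H=np.array([(46,53),(46,-53),(-34,53),(-34,-53)])/1000
def rel(p,ps): # world target, psi of tool y -> tool shift & az
    s=manip.get_state();r=rot(s['ee_rot']);d=r.inv().apply(np.array(p)-s['position'])
    y=np.array([np.cos(ps),np.sin(ps),0]);z=np.array([0,0,-1.]);x=np.cross(y,z)
    t=R.from_matrix(np.c_[x,y,z]);print('shift',d.round(4),'turn',np.degrees((r.inv()*t).as_rotvec()).round(2),'q',s['qpos'].round(2))
E
python3 - <<'E'
from h import *
i=eyes.camera_info('top')
g=lambda P,z:[onz(i,140+u/3.75,170+v/3.75,z)[:2] for u,v in P]
print(fitpts(D,g([(592,42),(748,105),(542,158),(702,225)],.079)))
print(fitpts(H,g([(42,163),(203,155),(41,284),(203,273)],.014)))
k=g([(572,310)],.042);print(k)
p,_=fitpts(D,g([(592,42),(748,105),(542,158),(702,225)],.079))
c,s=np.cos(p[2]),np.sin(p[2]); M=np.array([[c,-s],[s,c]])
print('knob local',M.T@(k[0]-p[:2]))
for x,y in [(-.15,-.028),(-.069,-.028)]: print(M@[x,y]+p[:2])
t=M@[-.15,-.028]+p[:2]; rel([*t,.25],p[2]+np.pi/2); rel([*t,.035],p[2]+np.pi/2)
E
```

```text
(array([ 0.53613701, -0.33264945, -0.52834184]), array([[-1.34861400e-03,  3.10501284e-04],
       [-1.12222517e-03,  4.39052293e-04],
       [ 5.15234368e-04, -8.42692437e-04],
       [ 1.95560481e-03,  9.31388597e-05]]))
(array([ 0.5319078 ,  0.01218784, -0.07085341]), array([[-6.42639005e-04, -3.60785043e-04],
       [ 1.64913351e-04,  6.23220114e-04],
       [ 7.85604228e-04, -5.50275498e-05],
       [-3.07878574e-04, -2.07407522e-04]]))
[array([ 0.43567449, -0.27333993])]
knob local [-0.11666191  0.00057896]
[ 0.39247554 -0.28121619]
[ 0.46243071 -0.32204845]
shift [-0.4664 -0.6997 -0.0185] turn [-0.08 -0.    9.66] q [ 1.09  0.28  1.51  0.    1.36 -0.12]
shift [-0.4664 -0.6994  0.1965] turn [-0.08 -0.    9.66] q [ 1.09  0.28  1.51  0.    1.36 -0.12]
```

Request:
servo_tool:
  series: "-0.027 -0.041 0 0 0 2 1; -0.054 -0.082 0 0 0 4 1; -0.081 -0.123 0 0 0 6 1; -0.108 -0.164 0 0 0 8 1; -0.135 -0.205 0 0 0 9.7 1"
  squeeze: 40

```text
clock: 0.65
position: [0.2565, 0.2969, 0.2311]
ee_rot: [0.0, 0.262, 0.965, -0.0]
contact_force: [1.8, -0.3, -0.4]
width: 0.0126
gripper_force: 0.0
```

Run:
```python
from h import *
rel([.3925,-.2812,.25],np.pi/2-.5283)
```

```text
shift [-0.4093 -0.4303 -0.0187] turn [-0.01  0.03 -0.05] q [ 0.68 -0.01  1.85 -0.    1.3  -0.36]
```

Request:
servo_tool:
  series: "-0.034 -0.036 -0.003 0 0 0 1; -0.068 -0.072 -0.006 0 0 0 1; -0.102 -0.108 -0.009 0 0 0 1; -0.136 -0.144 -0.012 0 0 0 1; -0.17 -0.18 -0.015 0 0 0 1"

```text
clock: 1.15
position: [0.3123, 0.0559, 0.2466]
ee_rot: [0.001, 0.261, 0.965, 0.0]
contact_force: [1.4, 0.6, -0.9]
width: -0.0003
gripper_force: 0.0
```

Request:
servo_tool:
  series: "-0.034 -0.036 0 0 0 0 1; -0.068 -0.072 0 0 0 0 1; -0.102 -0.108 0 0 0 0 1; -0.136 -0.144 0 0 0 0 1; -0.17 -0.18 0 0 0 0 1"

```text
clock: 1.65
position: [0.3682, -0.1857, 0.2463]
ee_rot: [0.0, 0.262, 0.965, 0.0]
contact_force: [1.7, -0.1, -0.5]
width: -0.0003
gripper_force: 0.0
```

Run:
```python
from h import *
rel([.3925,-.2812,.25],np.pi/2-.5283)
rel([.3925,-.2812,.035],np.pi/2-.5283)
```

```text
shift [-0.0693 -0.0701 -0.0037] turn [ 0.03  0.02 -0.12] q [-0.64  0.02  1.79  0.    1.34 -1.68]
shift [-0.0692 -0.0702  0.2113] turn [ 0.03  0.02 -0.12] q [-0.64  0.02  1.79  0.    1.34 -1.68]
```

Request:
servo_tool:
  series: "-0.035 -0.035 0 0 0 0 1; -0.069 -0.07 0 0 0 0 1; -0.069 -0.07 0 0 0 0 1"

```text
clock: 1.95
position: [0.3941, -0.285, 0.2454]
ee_rot: [0.001, 0.264, 0.965, -0.001]
contact_force: [-1.1, 0.2, -0.5]
width: 0.0002
gripper_force: 0.0
```

Run:
```python
from h import *
i,im=snap('wrist','w1');print(i['eye'],rot(i['orientation']).as_matrix().round(2))
z=np.array([0,0,.079]);p=(.5361,-.3326);M=rot([np.cos(-.5283/2),0,0,np.sin(-.5283/2)]).as_matrix()
print(proj(i,[M@[*d,.079]+[*p,0] for d in D]).round(0))
rel([.3925,-.2812,.035],np.pi/2-.5283)
```

```text
[ 0.32806244 -0.24530595  0.388906  ] [[ 0.51  0.82  0.26]
 [ 0.86 -0.48 -0.16]
 [-0.    0.3  -0.95]]
[[357. 356.]
 [258. 356.]
 [362. 290.]
 [257. 290.]]
shift [ 0.0003 -0.      0.2103] turn [ 0.01 -0.07 -0.25] q [-0.77  0.13  1.66 -0.    1.35 -1.8 ]
```

View pics/w1.png

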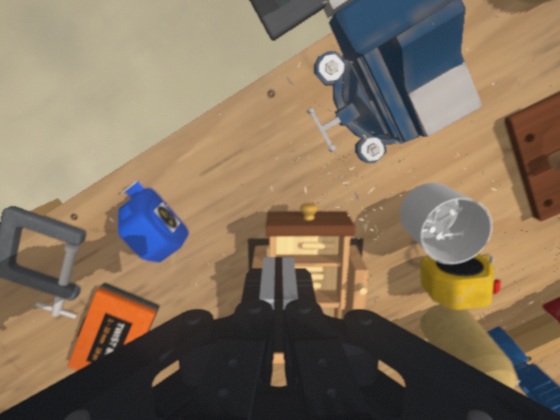

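The wrist view agrees with the fit: the knob is at (310,212) and the front-left dowel near (361,290). The way down in front of the drawer is clear.

Request:
servo_tool:
  series: "0 0 0.05 0 0 0 1; 0 0 0.1 0 0 0 1; 0 0 0.15 0 0 0 1; 0 0 0.195 0 0 0 1; 0 0 0.21 0 0 0 1"

```text
clock: 2.5
position: [0.3895, -0.2746, 0.0325]
ee_rot: [-0.004, 0.261, 0.965, 0.002]
contact_force: [0.0, 0.4, 0.3]
width: -0.0001
gripper_force: 0.0
```

Request:
servo_tool:
  series: "-0.015 0 0 0 0 0 1; -0.03 0 0 0 0 0 1; -0.04 0 0 0 0 0 1; -0.05 0 0 0 0 0 1; -0.055 0 0 0 0 0 1"

```text
clock: 3.0
position: [0.4408, -0.3064, 0.0365]
ee_rot: [0.0, 0.261, 0.965, 0.0]
contact_force: [-0.6, 0.8, -0.3]
width: 0.0001
gripper_force: 0.3
```

Request:
servo_tool:
  series: "-0.005 0 0 0 0 0 1; -0.01 0 0 0 0 0 1; -0.015 0 0 0 0 0 1; -0.02 0 0 0 0 0 1; -0.023 0 0 0 0 0 1"

```text
clock: 3.5
position: [0.4583, -0.3172, 0.0361]
ee_rot: [-0.002, 0.261, 0.965, 0.001]
contact_force: [-5.6, 1.9, 4.6]
width: -0.0001
gripper_force: 3.2
```

Run:
```python
from h import *
s=manip.get_state();p=s['position']-[.5361,-.3326,0];print(s['clock'],R.from_euler('z',.5283).apply(p),s['contact_force'],s['position'])
```

```text
3.5 [-0.07495978 -0.02588325  0.03611781] [-5.64430282  1.94301629  4.6265051 ] [ 0.45831298 -0.31716979  0.03611781]
```

Request:
servo_tool:
  series: "-0.003 0 0 0 0 0 1; -0.006 0 0 0 0 0 1; -0.009 0 0 0 0 0 1; -0.012 0 0 0 0 0 1; -0.012 0 0 0 0 0 1"

```text
clock: 4.0
position: [0.4657, -0.3215, 0.0357]
ee_rot: [-0.006, 0.261, 0.965, 0.002]
contact_force: [-11.6, 4.8, 7.4]
width: -0.0
gripper_force: 6.0
```

Run:
```python
from h import *
s=manip.get_state();p=s['position']-[.5361,-.3326,0];print(s['clock'],R.from_euler('z',.5283).apply(p),s['contact_force'],s['position'])
i,im=snap('top','t1')
cv2.imwrite('pics/t1c.png',cv2.resize(im[170:265,250:377,::-1],None,fx=6,fy=6,interpolation=cv2.INTER_CUBIC))
```

```text
4.0 [-0.06638995 -0.02587439  0.03574628] [-11.59357561   4.81647088   7.36046683] [ 0.46571892 -0.3214819   0.03574628]
```

View pics/t1c.png

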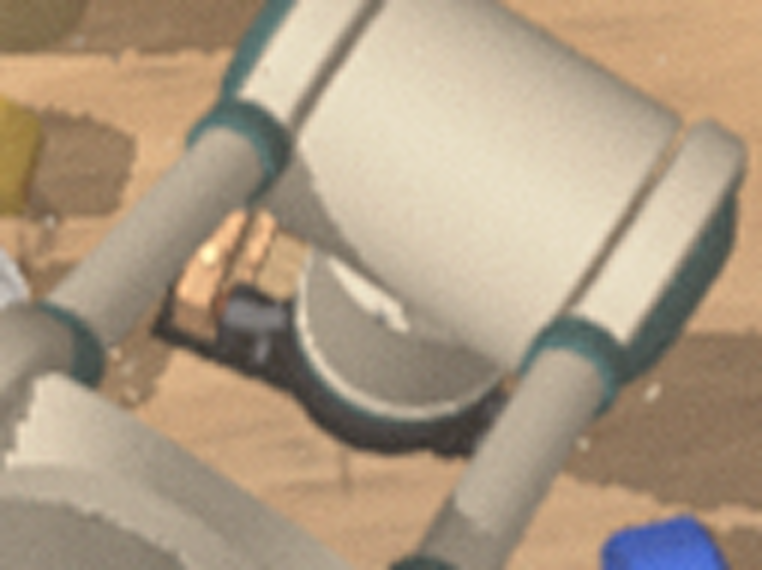

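The arm hides the drawer in this view, so I push a little further and check the stiffness.

Request:
servo_tool:
  series: "-0.003 0 0 0 0 0 1; -0.005 0 0 0 0 0 1; -0.005 0 0 0 0 0 1"

```text
clock: 4.35
position: [0.4657, -0.3214, 0.0357]
ee_rot: [-0.01, 0.261, 0.965, 0.003]
contact_force: [-20.2, 8.4, 16.2]
width: -0.0001
gripper_force: 10.8
```

Request:
servo_tool:
  series: "0.02 0 0 0 0 0 1; 0.05 0 0 0 0 0 1; 0.05 0 -0.05 0 0 0 1; 0.05 0 -0.1 0 0 0 1; 0.05 0 -0.15 0 0 0 1"

```text
clock: 4.85
position: [0.4319, -0.3019, 0.188]
ee_rot: [0.001, 0.262, 0.965, -0.0]
contact_force: [1.4, -0.5, -0.3]
width: -0.0004
gripper_force: 0.0
```

Request:
servo_tool:
  series: "0 0 -0.05 0 0 0 0.3; 0 0.03 -0.08 0 0 0 0.3; 0 0.07 -0.08 0 0 0 0.3; 0 0.1 -0.08 0 0 0 0.3; 0 0.1 -0.08 0 0 0 0.3"

```text
clock: 5.35
position: [0.4844, -0.2128, 0.2671]
ee_rot: [0.002, 0.26, 0.966, 0.001]
contact_force: [-0.8, -0.6, 0.0]
width: 0.0597
gripper_force: 0.0
```

Run:
```python
from h import *
i,im=snap('wrist','w2');print(i['eye'])
_,t=snap('top','t2')
w=cv2.resize(im,(560,420)); c=cv2.resize(t[165:260,240:367],(560,420),interpolation=cv2.INTER_CUBIC)
cv2.imwrite('pics/m2.png',cv2.resize(np.vstack([w,c]),(448,600))[:,:,::-1] if 0 else cv2.resize(np.hstack([w,c]),(800,300),interpolation=cv2.INTER_AREA)[:,:,::-1])
M=R.from_euler('z',-.5283)
P=[M.apply([*d,.079])+[.5361,-.3326,0] for d in D]+[M.apply([-.074,0,.042])+[.5361,-.3326,0],M.apply([-.116,0,.042])+[.5361,-.3326,0]]
print(proj(i,P).round())
rel([.5319,.0122,.25],-.0709)
```

```text
[ 0.41755615 -0.17416132  0.41044427]
[[255. 310.]
 [158. 310.]
 [254. 243.]
 [150. 243.]
 [207. 201.]
 [205. 163.]]
shift [0.072  0.2214 0.0162] turn [2.000e-02 1.000e-01 6.384e+01] q [-0.55  0.19  1.54 -0.    1.41 -1.59]
```

View pics/m2.png

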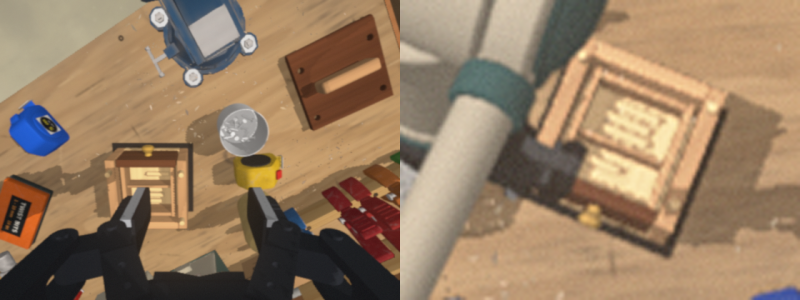

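The drawer is flush: it took 22 N without moving. Going to the board.

Request:
servo_tool:
  series: "0.014 0.044 0 0 0 8 0; 0.029 0.088 0 0 0 16 0; 0.043 0.133 0 0 0 24 0; 0.058 0.177 0 0 0 32 0; 0.072 0.221 0 0 0 40 0"

```text
clock: 5.95
position: [0.5304, 0.0038, 0.2663]
ee_rot: [0.001, 0.568, 0.823, -0.0]
contact_force: [-0.0, 0.0, -0.2]
width: 0.0856
gripper_force: 0.0
```

Request:
servo_tool:
  series: "0 0 0 0 0 8 0; 0 0 0 0 0 16 0; 0 0 0 0 0 23.8 0; 0 0 0 0 0 23.8 0; 0 0 0 0 0 23.8 0"

```text
clock: 6.45
position: [0.5301, 0.0027, 0.2662]
ee_rot: [0.0, 0.723, 0.691, -0.0]
contact_force: [0.2, 0.5, 0.4]
width: 0.0856
gripper_force: 0.0
```

Run:
```python
from h import *
i,im=snap('wrist','w3');print(repr(i))
rel([.5319,.0122,.25],-.0709)
a=cv2.imread('pics/w2.png')
M=R.from_euler('z',-.0709)
print(proj(i,[M.apply([*d,.014])+[.5319,.0122,0] for d in H]+[M.apply([0,y,.042])+[.5319,.0122,0] for y in (-.042,.042)]).round(1))
# montage: w3 full (400x300 scaled) + w2 crop around chest x3
c=cv2.resize(a[190:330,130:290],(480,420),interpolation=cv2.INTER_CUBIC)
cv2.imwrite('pics/m3.png',cv2.resize(np.hstack([im[:,:,::-1],c]),(800,323)))
cv2.imwrite('pics/m3.png',c)
```

```text
{'fx': 349.4630109092114, 'fy': 349.4630109092114, 'cx': 278.16292552913677, 'cy': 208.38252409671693, 'eye': array([0.53331781, 0.07946855, 0.40973774]), 'orientation': array([ 0.1514352 ,  0.98821425, -0.02206047, -0.00364837])}
shift [0.0095 0.0015 0.0162] turn [0.01 0.01 1.5 ] q [-0.13  0.19  1.54 -0.    1.42 -0.08]
[[323.1 113.5]
 [317.3 206.2]
 [250.  111.6]
 [249.8 204.5]
 [278.8 203. ]
 [281.  124.5]]
```

View pics/w3.png

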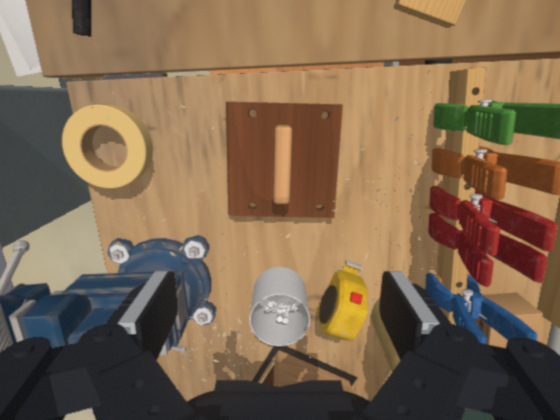

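View pics/m3.png

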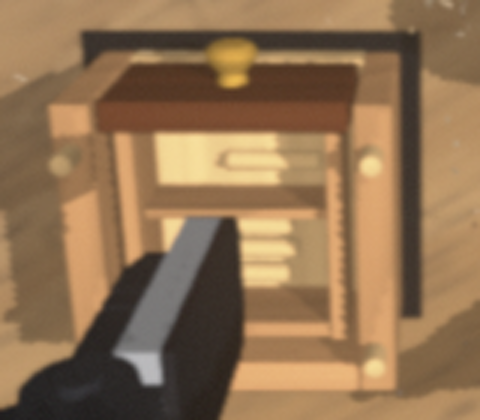

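The wrist view shows holes at (253,114), (325,115), (252,206) and (320,207), and the rib from (283,127) to (283,202). The chest crop shows dowels FR (151,243.3), FL (253.7,244) and BL (254.7,311.7), with the drawer closed.

Run:
```python
from h import *
t=eyes.camera_info('top'); w3={'fx':349.463,'fy':349.463,'cx':278.163,'cy':208.3825,'eye':np.array([0.53331781,0.07946855,0.40973774]),'orientation':[0.1514352,0.98821425,-0.02206047,-0.00364837]}
T=lambda u,v:(t,140+u/3.75,170+v/3.75)
hw=[(325,115),(320,207),(253,114),(252,206)];ht=[(42,163),(203,155),(41,284),(203,273)]
# joint fit of pose incl z for board
def fit(L,obs,z0,p0):
    def f(p):
        P=R.from_euler('z',p[3]).apply(np.c_[L,np.zeros(len(L))])+p[:3]
        return np.concatenate([(proj(i,P)[k]-[u,v]) for i,k,u,v in obs])
    r=least_squares(f,p0);return r.x.round(4),r.fun.round(1)
obs=[(w3,k,*hw[k]) for k in range(4)]+[(t,k,*T(*ht[k])[1:]) for k in range(4)]
print('board',fit(H,obs,0,[.53,.01,.014,-.07]))
print('wrist only',[onz(w3,u,v,.014)[:2].round(4) for u,v in hw],fitpts(H,[onz(w3,u,v,.014)[:2] for u,v in hw])[0])
print('rib ends wrist',[onz(w3,u,v,.042)[:2].round(4) for u,v in [(283,126),(283,202)]])
print('rib ends top',[onz(*T(u,v),.042)[:2].round(4) for u,v in [(48,222),(178,216)]])
```

```text
board (array([ 0.5342,  0.0106,  0.0138, -0.0666]), array([-0. , -0.2, -0.6,  0.2, -1.1, -0.9, -0. , -0.2,  0.7, -0.6,  0.2,
       -1. ,  0.7, -1.2,  0.7, -1. ]))
wrist only [array([0.5836, 0.0602]), array([ 0.5772, -0.0451]), array([0.5049, 0.0648]), array([ 0.4967, -0.0403])] [ 0.53460672  0.01028016 -0.06547658]
rib ends wrist [array([0.5369, 0.0525]), array([ 0.5336, -0.0287])]
rib ends top [array([0.5353, 0.0524]), array([ 0.5284, -0.0305])]
```

Run:
```python
from h import *
rel([.5342,.0106,.018],-.0666)
```

```text
shift [0.008  0.0038 0.2482] turn [0.01 0.01 1.26] q [-0.13  0.19  1.54 -0.    1.42 -0.08]
```

Request:
servo_tool:
  series: "0.008 0.004 0.045 0 0 1.3 0; 0.008 0.004 0.09 0 0 1.3 0; 0.008 0.004 0.135 0 0 1.3 0; 0.008 0.004 0.175 0 0 1.3 0; 0.008 0.004 0.2 0 0 1.3 0"

```text
clock: 7.0
position: [0.5324, 0.0112, 0.0634]
ee_rot: [-0.002, 0.73, 0.683, -0.001]
contact_force: [-0.7, -0.0, -0.0]
width: 0.0856
gripper_force: 0.0
```

Request:
servo_tool:
  series: "0 0 0.02 0 0 0 0; 0 0 0.035 0 0 0 0; 0 0 0.044 0 0 0 0; 0 0 0.047 0 0 0 0; 0 0 0.047 0 0 0 0"

```text
clock: 7.5
position: [0.5344, 0.0113, 0.0194]
ee_rot: [0.0, 0.731, 0.683, 0.0]
contact_force: [-0.4, -0.8, -0.0]
width: 0.0853
gripper_force: 0.0
```

Run:
```python
from h import *
rel([.5342,.0106,.018],-.0666)
i,im=snap('wrist','w4');cv2.imwrite('pics/w4.png',im[:,:,::-1]);print(manip.get_state()['contact_force'])
```

```text
shift [-0.0007 -0.0002  0.0014] turn [ 0.01 -0.   -0.09] q [-0.11  0.42  1.88  0.    0.84 -0.04]
[-0.4291838  -0.44051686  0.10154121]
```

Request:
servo_tool:
  series: "0 0 0 0 0 0 0.6; 0 0 0 0 0 0 0.8; 0 0 0 0 0 0 1; 0 0 0 0 0 0 1; 0 0 0 0 0 0 1"
  squeeze: 80

```text
clock: 8.05
position: [0.5346, 0.0115, 0.0198]
ee_rot: [0.0, 0.731, 0.682, 0.0]
contact_force: [-0.8, -1.2, -3.2]
width: 0.0163
gripper_force: 79.0
```

Request:
servo_tool:
  series: "0 0 -0.01 0 0 0 1; 0 0 -0.03 0 0 0 1; 0 0 -0.06 0 0 0 1; 0 0 -0.09 0 0 0 1; 0 0 -0.12 0 0 0 1"

```text
clock: 8.55
position: [0.5335, 0.0116, 0.1404]
ee_rot: [-0.0, 0.731, 0.682, -0.0]
contact_force: [0.4, 0.1, -2.3]
width: 0.0168
gripper_force: 79.0
```

Request:
servo_tool:
  series: "0 0 -0.03 0 0 0 1; 0 0 -0.06 0 0 0 1; 0 0 -0.09 0 0 0 1; 0 0 -0.09 0 0 0 1; 0 0 -0.09 0 0 0 1"

```text
clock: 9.05
position: [0.5337, 0.0115, 0.2293]
ee_rot: [0.0, 0.731, 0.682, 0.0]
contact_force: [-0.1, -0.0, -3.8]
width: 0.0164
gripper_force: 79.3
```

Run:
```python
from h import *
print(manip.get_state()['position'],manip.get_state()['moment'])
rel([.5361,-.3326,.22],-.5283)
i,im=snap('wrist','w5');print(i)
_,a=snap('scene','s5');_,b=snap('top','t5')
c=cv2.resize(a[110:260,200:400],(560,420),interpolation=cv2.INTER_CUBIC)
cv2.imwrite('pics/m5.png',np.hstack([im,c])[:,:,::-1] if 0 else cv2.resize(np.hstack([im,c])[:,:,::-1],(800,300)))
```

```text
[0.5337314  0.01154302 0.229268  ] [-0.01232894  0.00906366 -0.03483173]
shift [-0.3432  0.0259  0.0092] turn [ 0.   -0.   26.35] q [-0.11  0.22  1.59  0.    1.33 -0.04]
{'fx': 349.4630109092114, 'fy': 349.4630109092114, 'cx': 278.16292552913677, 'cy': 208.38252409671693, 'eye': array([0.53885654, 0.08819364, 0.37286216]), 'orientation': array([ 0.15120356,  0.98790274, -0.03398854, -0.00551773])}
```

View pics/m5.png

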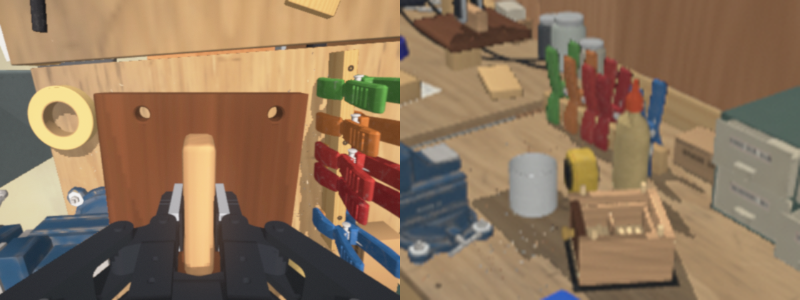

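The top is held and level: its edge is horizontal in the wrist view, with its holes at (142,113) and (274,113) in the montage. Carrying it over.

Request:
servo_tool:
  series: "-0.005 0 -0.025 0 0 0 1; -0.035 0.004 -0.035 0 0 3.5 1; -0.075 0.008 -0.035 0 0 7 1; -0.115 0.012 -0.035 0 0 10.5 1; -0.155 0.016 -0.035 0 0 14 1"

```text
clock: 9.7
position: [0.5388, -0.1452, 0.2626]
ee_rot: [-0.001, 0.809, 0.588, -0.001]
contact_force: [-0.3, 0.6, -2.2]
width: 0.0164
gripper_force: 79.2
```

Run:
```python
from h import *
c=R.from_euler('z',-.5283).apply([-.006,.0009,0])+[.5368,-.3330,0]
print(c);rel([*c[:2],.26],-.5283)
```

```text
[ 0.53207167 -0.32919831  0.        ]
shift [-0.177   0.0506  0.0024] turn [-1.800e-01 -1.000e-02  1.223e+01] q [-0.39  0.24  1.48  0.    1.43 -0.07]
```

Request:
servo_tool:
  series: "-0.04 0.012 0 0 0 3 1; -0.08 0.023 0 0 0 6 1; -0.12 0.035 0 0 0 9 1; -0.16 0.046 0 0 0 12.2 1; -0.177 0.051 0 0 0 12.2 1"

```text
clock: 10.2
position: [0.5325, -0.3322, 0.2617]
ee_rot: [-0.001, 0.867, 0.497, -0.001]
contact_force: [0.1, 1.7, -1.7]
width: 0.0164
gripper_force: 79.2
```

Request:
servo_tool:
  series: "0 0 0.03 0 0 0 1; 0 0 0.06 0 0 0 1; 0 0 0.085 0 0 0 1; 0 0 0.1 0 0 0 1; 0 0 0.1 0 0 0 1"

```text
clock: 10.7
position: [0.5315, -0.3262, 0.16]
ee_rot: [-0.004, 0.866, 0.499, -0.002]
contact_force: [-0.7, 0.1, -1.8]
width: 0.0164
gripper_force: 79.1
```

Run:
```python
from h import *
c=R.from_euler('z',-.5283).apply([-.006,.0009,0])+[.5368,-.3330,0]
rel([*c[:2],.112],-.5283)
i,im=snap('wrist','w6');i2,s=snap('scene','s6');_,t=snap('top','t6')
print({k:np.round(v,5).tolist() for k,v in i.items()},manip.get_state()['position'])
c1=cv2.resize(im[100:260,150:430,::-1],(800,457),interpolation=cv2.INTER_CUBIC)
cv2.imwrite('pics/m6.png',c1)
x=cv2.resize(s[180:270,240:360,::-1],(400,300),interpolation=cv2.INTER_CUBIC);y=cv2.resize(t[160:265,240:380,::-1],(400,300),interpolation=cv2.INTER_CUBIC)
cv2.imwrite('pics/m7.png',np.hstack([x,y]))
```

```text
shift [-0.0023  0.0025  0.0479] turn [-0.52 -0.1   0.17] q [-0.66  0.4   1.5   0.    1.25 -0.14]
{'fx': 349.46301, 'fy': 349.46301, 'cx': 278.16293, 'cy': 208.38252, 'eye': [0.5707, -0.26057, 0.30369], 'orientation': [0.14424, 0.95481, -0.25614, -0.04379]} [ 0.53401242 -0.32834849  0.16458631]
```

View pics/m6.png

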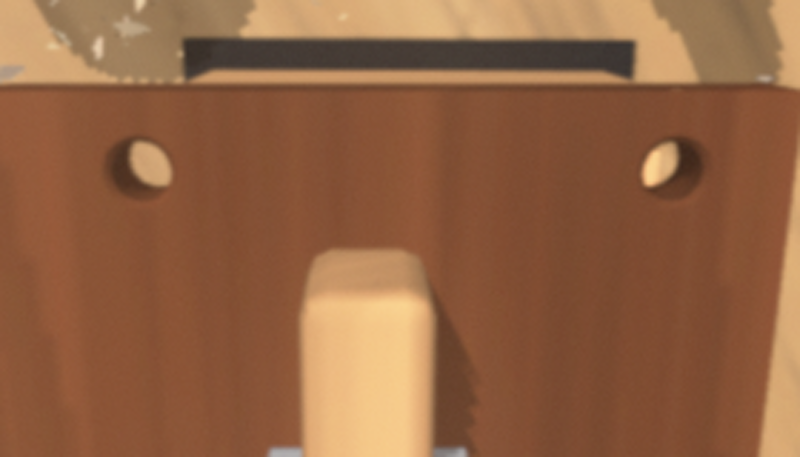

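The holes' upper mouths are at (198.7,158.5) and (385.2,158.8) in the full picture, but the arm was still settling. Now I let it settle and measure again by code.

Request:
servo_tool:
  series: "0 0 0.01 0 0 0 1; 0 0 0.02 0 0 0 1; 0 0 0.02 0 0 0 1; 0 0 0.02 0 0 0 1; 0 0 0.02 0 0 0 1"

```text
clock: 11.35
position: [0.5338, -0.3285, 0.1445]
ee_rot: [0.0, 0.867, 0.499, 0.0]
contact_force: [-0.2, -0.5, -2.4]
width: 0.0163
gripper_force: 79.2
```

```bash
cat >> h.py <<'E'
def holes():
    s=manip.get_state();i,im=snap('wrist','wh%d'%int(s['clock']*100));s2=manip.get_state()
    print('moved',(s2['position']-s['position']).round(4),'tcp',s['position'].round(4))
    z=s['position'][2]-.0198+.014;out=[]
    for u,v in [(385,158.7),(198.7,158.5)]:
        x0,y0=int(u)-20,int(v)-20;c=im[y0:y0+40,x0:x0+40].astype(float)
        d=np.linalg.norm(c-np.median(c.reshape(-1,3),0),axis=1 if 0 else 2);m=(d>28).astype(np.uint8)
        k=max(cv2.findContours(m,0,1)[0],key=cv2.contourArea);(a,b),r=cv2.minEnclosingCircle(k)
        e=cv2.fitEllipse(k);p=onz(i,x0+e[0][0],y0+e[0][1],z)
        print('hole px',x0+a,y0+b,r,e,p.round(4));out.append(p)
    return s,i,im,out
E
python3 - <<'E'
from h import *
s,i,im,o=holes()
c=R.from_euler('z',-.5283)
for n,p,d in zip(('BL','FL'),o,(D[0],D[2])):
    w=c.apply([*d,0])+[.5368,-.3330,0]; print(n,'dowel',w[:2].round(4),'hole-dowel in chest axes',c.inv().apply([*(p-w)[:2],0]).round(4))
t=c.apply([-.006,.0009,0])+[.5368,-.3330,0];rel([*t[:2],.109],-.5283)
print('yaw from holes',np.arctan2(*(o[0]-o[1])[[1,0]]), 'len',np.linalg.norm((o[0]-o[1])[:2]))
E
```

```text
moved [ 0.     -0.0001  0.0001] tcp [ 0.5338 -0.3285  0.1445]
hole px 384.884614944458 157.80769157409668 11.664159774780273 ((20.090030670166016, 20.26034164428711), (18.534435272216797, 22.69234848022461), 55.48816680908203) [ 0.5994 -0.3061  0.1387]
hole px 197.0 159.0 11.401854515075684 ((18.615245819091797, 20.100271224975586), (19.069351196289062, 20.94101905822754), 142.80044555664062) [ 0.5295 -0.2654  0.1387]
BL dowel [ 0.5981 -0.3074] hole-dowel in chest axes [0.0005 0.0018 0.    ]
FL dowel [ 0.529  -0.2671] hole-dowel in chest axes [-0.0003  0.0017  0.    ]
shift [-0.0014 -0.0012  0.0356] turn [0.05 0.   0.14] q [-0.66  0.41  1.52  0.    1.21 -0.14]
yaw from holes -0.5270363401249517 len 0.08082814668889654
```

Request:
servo_tool:
  series: "-0.0015 0 0.002 0 0 0.1 1; -0.0015 0 0.006 0 0 0.1 1; -0.0015 0 0.01 0 0 0.1 1; -0.0015 0 0.014 0 0 0.1 1; -0.0015 0 0.018 0 0 0.1 1"

```text
clock: 11.9
position: [0.5327, -0.3295, 0.1258]
ee_rot: [-0.0, 0.867, 0.498, -0.0]
contact_force: [0.2, -0.7, -3.4]
width: 0.0164
gripper_force: 79.2
```

Request:
servo_tool:
  series: "0 0 0.004 0 0 0 1; 0 0 0.008 0 0 0 1; 0 0 0.012 0 0 0 1; 0 0 0.015 0 0 0 1; 0 0 0.016 0 0 0 1"

```text
clock: 12.4
position: [0.5327, -0.3295, 0.1098]
ee_rot: [-0.0, 0.867, 0.498, -0.0]
contact_force: [-0.7, 0.1, -2.4]
width: 0.0166
gripper_force: 79.2
```

Request:
servo_tool:
  series: "0 0 0 0 0 0 1; 0 0 0 0 0 0 1; 0 0 0 0 0 0 1; 0 0 0 0 0 0 1; 0 0 0 0 0 0 1"

```text
clock: 12.9
position: [0.5329, -0.3297, 0.1104]
ee_rot: [0.0, 0.867, 0.498, 0.0]
contact_force: [-0.5, -0.2, -1.6]
width: 0.0164
gripper_force: 79.2
```

Run:
```python
from h import *
s,i,im,o=holes()
c=R.from_euler('z',-.5283)
for n,p,d in zip(('BL','FL'),o,(D[0],D[2])):
    w=c.apply([*d,0])+[.5368,-.3330,0]; print(n,'hole-dowel',c.inv().apply([*(p-w)[:2],0]).round(4))
t=c.apply([-.006,.0009,0])+[.5368,-.3330,0];rel([*t[:2],.109],-.5283)
print(s['contact_force'],s['gripper_force'])
# what each hole shows: dowel tip (light, lit) seen through it?
w0=[c.apply([*d,.079])+[.5368,-.3330,0] for d in (D[0],D[2])];print('pred dowel tip px',proj(i,w0))
for u,v in [(385,158),(198,159)]:
    print(im[v-12:v+13:2,u-12:u+13:2].mean(2).astype(int))
```

```text
moved [-0.      0.     -0.0001] tcp [ 0.5329 -0.3297  0.1104]
hole px 385.5625 158.4375 11.424101829528809 ((20.549684524536133, 20.13420295715332), (19.162858963012695, 21.76618194580078), 45.49568557739258) [ 0.5987 -0.3074  0.1046]
hole px 198.0 158.0 11.70479965209961 ((19.77159309387207, 20.332298278808594), (19.780221939086914, 22.646942138671875), 113.88854217529297) [ 0.5291 -0.2669  0.1046]
BL hole-dowel [0.0006 0.0003 0.    ]
FL hole-dowel [0.0001 0.0002 0.    ]
shift [-0.     -0.0009  0.0014] turn [ 0.01 -0.    0.04] q [-0.67  0.44  1.57  0.    1.13 -0.14]
[-0.51228906 -0.16210946 -1.56373137] 79.19438123703003
pred dowel tip px [[369.26474436 150.47646515]
 [208.94060155 150.40865701]]
[[ 85  85  84  84  84  86  85  82  83  85  87  89  86]
 [ 85  84  84  83  79  74  70  62  64  72  81  86  86]
 [ 86  85  83  85 134 168 167  69  52  57  64  78  85]
 [ 85  83  84 153 196 199 193  95  43  46  57  69  80]
 [ 84  79 135 187 199 198 195 119  46  45  47  64  72]
 [ 82  96 166 191 195 195 190 104  45  44  44  58  74]
 [ 80 101 142 179 185 184 169  75  47  47  51  58  77]
 [ 79 10
[... 338 characters left out ...]
89  86  82  79  83  87  92  92  95  93]
 [ 91  91  84  70  64  86 124 115  97  84  92  93  92]
 [ 91  84  68  59  64 142 184 182 176 146  93  89  94]
 [ 88  71  61  55  72 162 185 183 184 178 152  93  89]
 [ 83  68  57  54  75 168 183 183 184 184 174 129  86]
 [ 79  68  53  54  67 152 180 169 184 184 182 154  92]
 [ 80  67  53  54  56 103 132 130 153 155 147 123  94]
 [ 84  72  54  54  55  61  70  73  77  78  76  75  86]
 [ 88  78  60  55  57  57  60  62  64  65  61  64  87]
 [ 89  82  74  60  59  59  58  63  64  65  66  80  93]
 [ 92  88  85  75  69  67  68  73  73  76  83  92  93]
 [ 93  92  90  89  87  80  77  76  79  86  96  96  91]
 [ 91  92  92  92  93  93  92  91  95  97  96  93  94]]
```

Run:
```python
from h import *
import glob
f=sorted(glob.glob('pics/wh*.png'))[-1];im=cv2.imread(f).astype(float).mean(2).astype(int)
print(f,'BL rows v=146..168, u=373..392');print(im[146:169,373:393])
print('FL v=146..168,u=188..212');print(im[146:169,188:213])
i=eyes.camera_info('wrist');c=R.from_euler('z',-.5283);o=np.array([.5368,-.3330,0])
T=c.apply([-.006,0,0])+o
print('lower mouths',proj(i,[c.apply([*h,.0904])+T for h in (H[0],H[2])]),'upper',proj(i,[c.apply([*h,.1044])+T for h in (H[0],H[2])]))
print('rim at dowel base',proj(i,[c.apply([*d,.067])+o for d in (D[0],D[2])]),'depth tip',i['eye'][2]-.079)
```

```text
pics/wh1290.png BL rows v=146..168, u=373..392
[[ 85  85  85  84  84  84  84  84  84  85  86  86  85  84  82  82  83  86
   85  86]
 [ 85  85  85  84  84  85  83  84  83  83  80  79  77  74  73  73  75  79
   82  85]
 [ 85  85  84  86  84  85  83  82  79  77  74  72  70  65  62  62  64  67
   72  77]
 [ 86  85  86  84  84  83  80  80  87  95 108 120 111  83  59  55  57  59
   62  68]
 [ 86  85  85  84  83  80  85 107 134 151 168 178 167 121  69  48  52  51
   57  62]
 [ 84  85  84  83  79  86 115 156 183 190 193 196 185 147  81  47  46  48
   51  56]
 [ 85  85  83  81  84 113 153 182 196 198 199 198 193 164  95  49  43  46
   46  48]
 [ 85  83  79  83 108 146 175 193 198 198 199 198 195 170 110  58  45  44
   45  45]
 [ 84  81  79  98 135 169 187 196 199 200 198 199 195 175 119  63  46  47
   45  46]
 [ 84  79  84 118 157 180 191 197 197 198 198 198 194 173 117  65  45  45
   47  46]
 [ 82  80  96 134 166 181 191 194 195 195 195 195 190 165 104  56  45  43
   44  45]
 [ 81  80 106 139 156 172 187 191 191 191 193 190 183 154  89  50  45  44
   46  48]
 [ 80  78 101 129 142 161 179 184
[... 2886 characters left out ...]
6  66
   63  63  72  84  90  92  90]
 [ 82  81  74  64  60  59  59  60  59  58  58  59  63  64  64  64  65  66
   66  70  80  89  93  91  91]
 [ 88  84  79  72  66  62  64  64  61  61  62  64  68  70  70  72  72  72
   75  84  88  93  92  93  92]
 [ 88  87  85  80  75  70  69  69  67  66  68  70  73  73  73  75  76  78
   83  90  92  94  93  92  94]
 [ 91  90  88  87  83  81  76  73  71  71  72  72  73  75  74  76  79  84
   89  95  96  94  93  93  93]]
lower mouths [[375.38777566 153.93904076]
 [204.36451474 153.86464303]] upper [[384.02553752 158.85401936]
 [197.7838241  158.77218822]]
rim at dowel base [[363.72338702 147.30187925]
 [213.25132773 147.23730881]] depth tip 0.1750037821534074
```

```bash
python3 -c "
from rig import manip;print(manip.sign_off())"
```

```text
the job is handed in; nothing more can be done
None
```

The drawer is shut in its catch and the arm is still holding the top level over the chest, nose at the drawer front, about 11 mm above the dowel tips; by my measurement the two left holes are within 1 mm of their dowels (the right-hand holes were hidden from the camera). I handed the job in at about 13 s, with no result reported back.

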